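# Close the row of hinged tube caps

## Task

The five sample tubes in the far row of the metal tube block have been filled: run your fingertips along the row, folding their open hinged caps over and gently pressing each one down until it is fully closed. Do not bend any cap far back past upright, which breaks its hinge. Lift nothing, and leave the block, the two glass lamps and the large blue-capped tube beside them where they stand.

Things in the scene. Friction and masses are not known exactly. Their poses are not given: they have to be found in the camera images.
- tube_block: Loose dark grey aluminium block, 72 x 180 x 42 mm (x, y, z), 1.0 to 1.6 kg, on rubber feet; origin: centre of its underside; x away from the robot at yaw 0, y along its two rows of five places, 34 mm apart (y = +68 to -68). Far row (x = +16): the five open white tubes, rims at 62 mm height. Near row (x = -16): two tubes already shut, at y = +34 and -68. Tubes sit fast in it.
- cap1_tab (a point): Upper side of the thumb tab of the cap at block y = +68, 26 mm from its hinge. White cap: disc 20 wide, 4 thick, plus an 8 mm tab. Hinge line along block x, at 62 mm height, 12 mm to the +y side of the tube's axis. Shut, it reaches 28 mm from there toward -y, flat top at 66 mm height. Open, it stands at the +y side, up to 91 mm high, its top facing +y: a push toward -y shuts it.
- cap2_tab (a point): Upper side of the thumb tab of the cap at block y = +34, 26 mm from its hinge. White cap: disc 20 wide, 4 thick, plus an 8 mm tab. Hinge line along block x, at 62 mm height, 12 mm to the +y side of the tube's axis. Shut, it reaches 28 mm from there toward -y, flat top at 66 mm height. Open, it stands at the +y side, up to 91 mm high, its top facing +y: a push toward -y shuts it.
- cap3_tab (a point): Upper side of the thumb tab of the cap at block y = +0, 26 mm from its hinge. White cap: disc 20 wide, 4 thick, plus an 8 mm tab. Hinge line along block x, at 62 mm height, 12 mm to the +y side of the tube's axis. Shut, it reaches 28 mm from there toward -y, flat top at 66 mm height. Open, it stands at the +y side, up to 91 mm high, its top facing +y: a push toward -y shuts it.
- cap4_tab (a point): Upper side of the thumb tab of the cap at block y = -34, 26 mm from its hinge. White cap: disc 20 wide, 4 thick, plus an 8 mm tab. Hinge line along block x, at 62 mm height, 12 mm to the +y side of the tube's axis. Shut, it reaches 28 mm from there toward -y, flat top at 66 mm height. Open, it stands at the +y side, up to 91 mm high, its top facing +y: a push toward -y shuts it.
- cap5_tab (a point): Upper side of the thumb tab of the cap at block y = -68, 26 mm from its hinge. White cap: disc 20 wide, 4 thick, plus an 8 mm tab. Hinge line along block x, at 62 mm height, 12 mm to the +y side of the tube's axis. Shut, it reaches 28 mm from there toward -y, flat top at 66 mm height. Open, it stands at the +y side, up to 91 mm high, its top facing +y: a push toward -y shuts it.
- cap1 (a joint): Hinge of the far-row cap at block y = +68 mm. 0 = fully shut, 1.57 = upright, more = leaning back to +y; starts at 0.8 to 2.0, stop at 2.6. Stiff plastic hinge that stays where it is left: folding takes 0.02 to 0.045 N m (2 to 4 N at 12 mm from the hinge, most when almost shut); pressing it home takes 2 to 3 N on the half away from the hinge.
- cap2 (a joint): Hinge of the far-row cap at block y = +34 mm. 0 = fully shut, 1.57 = upright, more = leaning back to +y; starts at 0.8 to 2.0, stop at 2.6. Stiff plastic hinge that stays where it is left: folding takes 0.02 to 0.045 N m (2 to 4 N at 12 mm from the hinge, most when almost shut); pressing it home takes 2 to 3 N on the half away from the hinge.
- cap3 (a joint): Hinge of the far-row cap at block y = +0 mm. 0 = fully shut, 1.57 = upright, more = leaning back to +y; starts at 0.8 to 2.0, stop at 2.6. Stiff plastic hinge that stays where it is left: folding takes 0.02 to 0.045 N m (2 to 4 N at 12 mm from the hinge, most when almost shut); pressing it home takes 2 to 3 N on the half away from the hinge.
- cap4 (a joint): Hinge of the far-row cap at block y = -34 mm. 0 = fully shut, 1.57 = upright, more = leaning back to +y; starts at 0.8 to 2.0, stop at 2.6. Stiff plastic hinge that stays where it is left: folding takes 0.02 to 0.045 N m (2 to 4 N at 12 mm from the hinge, most when almost shut); pressing it home takes 2 to 3 N on the half away from the hinge.
- cap5 (a joint): Hinge of the far-row cap at block y = -68 mm. 0 = fully shut, 1.57 = upright, more = leaning back to +y; starts at 0.8 to 2.0, stop at 2.6. Stiff plastic hinge that stays where it is left: folding takes 0.02 to 0.045 N m (2 to 4 N at 12 mm from the hinge, most when almost shut); pressing it home takes 2 to 3 N on the half away from the hinge.
- lamp_pb: Glass hollow cathode lamp, loose, upright, 37 x 37 x 164 mm, dark base with a red band; origin at the centre of its underside.
- lamp_cd: Glass hollow cathode lamp, loose, upright, 37 x 37 x 164 mm, dark base with a blue band; origin at the centre of its underside.
- centrifuge_tube: Large 50 ml centrifuge tube with a blue screw cap, loose, upright, 34 x 34 x 114 mm; origin at the centre of its underside.
There are look-alikes about, which are no part of the job. Leave any orange look-alike of the lamp_pb alone.

How it is judged:
By the outcome, as a careful person would: the job done as asked, in the order asked, and still so for the second after the job is handed in, with the robot touching nothing.
It also fails if it takes over 48 s, if anything falls off the work surface, if the arm or the gripper's body presses on something with over 40 N, if the wrist force passes 120 N, or if a joint passes its speed limit or range.

## Robot

A 7-joint arm with a two-finger parallel gripper is mounted at the origin on the work surface; the furniture and walls round the work are solid. World frame = base frame: x ahead of the robot, y to its left, z up, the work surface at z = 0. Lengths are in m, angles in degrees, forces in N, time in s.
With the tool pointing down it reaches from about 0.425 to 0.875 m from the base axis. Payload 4.7 kg.
Tool frame: the origin (TCP) lies midway between the tips of the shut fingers; the grasp point (between the pads) lies 19 mm behind it; z points along the fingers, y is the line along which they close (so a half turn about z gives the same grasp; the last joint's range is limited). The gripper opens to 87 mm and grips with 3 to 60 N. Pads are 19 mm wide; open, the fingers measure 117 mm over their backs; the gripper's body (75 mm by 190 mm) begins 51 mm behind the grasp point.
Start: joints at [68.36, 18.392, -4.016, 83.108, 1.295, 78.541, -3.26], TCP at [0.248, -0.601, 0.223] pointing down, gripper open.
Joint ranges: [-163.93, 163.93], [-17.29, 119.83], [-79.2, 71.16], [3.27, 140.29], [-89.18, 269.18], [5.43, 117.66], [-154.24, 154.24]. Speed limits (degrees/s): [147.25, 147.25, 180, 180, 180, 180, 180].

## Interface

Orientations are given as [roll, pitch, yaw] about the fixed x, y, z axes, in that order (R = Rz(yaw) Ry(pitch) Rx(roll)).
In Python, from cell import env gives the robot as it stands.
- The arm moves only by the tool step_arm, never from a script. Its argument "moves" is a list of rows, each an object with "dp": the shift along the tool's x, y, z in mm, a list of three; "dr": the turn, a rotation vector about the tool's x, y, z in rad, a list of three; "fingers": the closure, from 0 (fully open) to 1 (shut). In form: [{"dp": [dx, dy, dz], "dr": [ax, ay, az], "fingers": fingers}, ...]. A call has exactly 5 rows; each row shifts and turns the commanded pose from where the row before left it, along the tool's axes as they then stand; what a row does not reach is not made up. A row lasts 1/8 s, in which the tool goes at most 62.5 mm and 10.7 degrees, less where a joint would pass 70% of its speed; a pose out of reach is approached as far as the arm can. A call with a gripper value outside its range is refused whole. The fingers move at their own pace and stop on an object; "squeeze" is the grip in N (left out, the last holds). Time passes only in rows, so rows that do not move let the fingers close, or fill a call up. It gives the time, the measured TCP pose, the force, the opening and the grip force at its end, in the units of the state.
- env.get_obs(): the state, without advancing time (a new reading comes with each control period).
- env.read_camera(name): name is "side" or "top" or "wrist"; returns the picture (384x512x3 uint8, red, green, blue); there is no depth.
- env.camera_model(name): a dict with "fx", "fy", "cx", "cy" (pixels), "R" (3x3) and "t" (3): a world point X has camera coordinates R X + t. Camera axes: x right, y down, z forward; pixel columns grow to the right and rows downward; lengths in m; the calibration is good to about 2 mm. A picture is of the moment at which its call begins: read the wrist's pose just before it. camera_model takes no time and is no camera call; for the wrist camera it gives the pose at the moment of the call.
- env.sign_off(): hands the job in; it is judged then, once.
The state is a dict: "time_s": time; "qpos": joint angles; "joint_velocities": joint speeds; "effort": joint torques, N m; "tool_pos": TCP position; "tool_rot": TCP orientation; "force": force on the tool from outside, world axes, zero at the start; "wrist_torque": the same for the moment, N m; "grip_width": finger opening in m; "grasp_force": force on a finger pad.
Only numpy, scipy, OpenCV 4.12 (cv2) and the standard library are available. Lean on these libraries where they do the work, as an engineer would, in place of code of your own. Each camera call takes 0.05 s, during which the arm holds its last target. There are 200 camera calls.

## Working session

There is one attempt and no reset: what is moved stays moved. The work goes in short steps, Python scripts to look and compute and a tool call to move; the robot and the scene stay as the last step left them, time stands still between calls to the robot, and variables do not carry over. Pictures are saved under pics/ and viewed, at most 10 in all, crops included, and the job is handed in when it is done.

Besides the shell and the picture viewer there is one more tool, called after ">>>" as name(argument=value, ...), one argument or row to a line, values as JSON. step_arm: Moves the arm, as the interface text tells. Its arguments: {"type":"object","properties":{"moves":{"type":"array","items":{"type":"object","properties":{"dp":{"type":"array","items":{"type":"number"}},"dr":{"type":"array","items":{"type":"number"}},"fingers":{"type":"number"}}}},"squeeze":{"type":"number"}},"required":["moves"]}

```bash
mkdir -p pics
python3 - <<'E'
from cell import env
import cv2,numpy as np
o=env.get_obs();print(o)
a=env.read_camera("top");b=env.read_camera("side")
for n,i in(("top",a),("side",b)):
    cv2.imwrite(f"pics/{n}0.png",i[:,:,::-1]);m=env.camera_model(n);print(n,{k:np.round(v,3).tolist() for k,v in m.items()})
cv2.imwrite("pics/both0.png",cv2.resize(np.hstack([a,b]),(800,300))[:,:,::-1])
cv2.imwrite("pics/t0.png",cv2.resize(a,(768,576))[:,:,::-1])
cv2.imwrite("pics/s0.png",cv2.resize(b,(768,576))[:,:,::-1])
E
```

```text
{'time_s': 0.0, 'qpos': array([68.36040546, 18.43974224, -4.01434122, 83.1747785 ,  1.29472718,
       78.54213514, -3.25998827]), 'joint_velocities': array([ 0.02249689,  0.01297641, -0.04435562,  0.08215629, -0.00817626,
        0.07319285,  0.05674759]), 'effort': array([ 5.32804133e-04, -4.91294146e+01, -4.03608782e-01, -3.12535894e+01,
       -6.38024951e-02,  4.36877995e-02,  1.96994220e-04]), 'tool_pos': array([ 0.24792065, -0.60025377,  0.22145471]), 'tool_rot': array([-1.79888569e+02,  5.93341991e-03,  2.24481750e+01]), 'force': array([ 0.21482762, -0.17220337, -0.64267915]), 'wrist_torque': array([ 0.05291981, -0.019302  ,  0.05049845]), 'grasp_force': 0.0, 'grip_width': 0.08648053917851545}
top {'fx': 350.652, 'fy': 350.652, 'cx': 257.04, 'cy': 192.169, 'R': [[-0.015, -1.0, -0.008], [-0.988, 0.016, -0.151], [0.151, 0.006, -0.989]], 't': [0.06, 0.612, 0.843]}
side {'fx': 471.126, 'fy': 471.126, 'cx': 257.374, 'cy': 193.159, 'R': [[-0.439, -0.898, -0.003], [-0.807, 0.396, -0.438], [0.395, -0.19, -0.899]], 't': [0.303, 0.477, 0.758]}
```

View pics/t0.png

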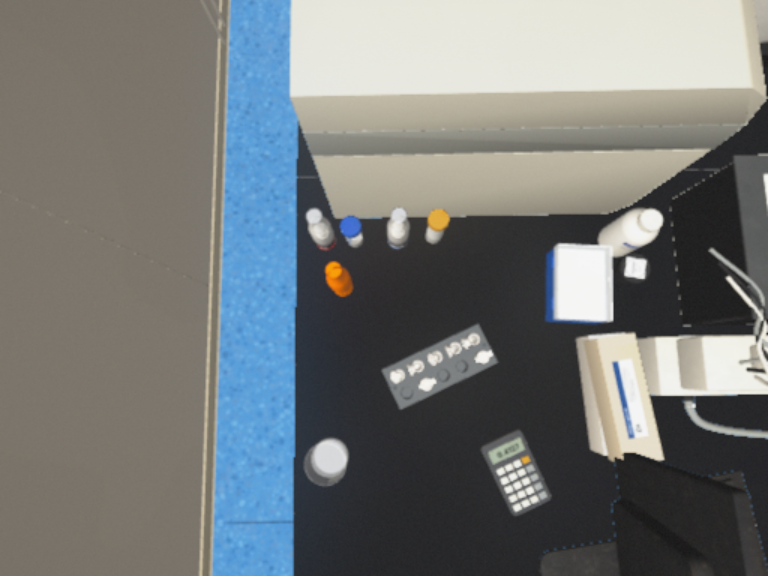

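View pics/s0.png

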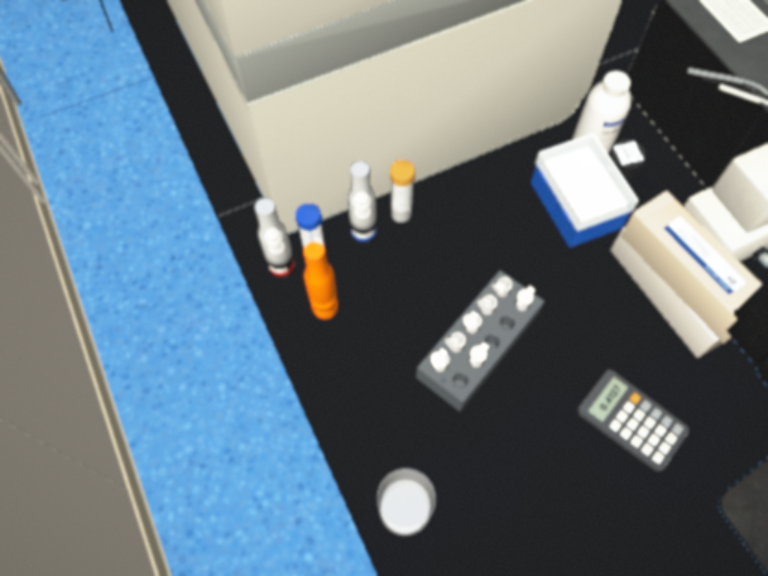

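The top view shows one block at about (440,366) of 768x576. Its far row runs (397,377) to (473,340), and the near row has shut caps at (427,384) and (484,357). The lamps are at (320,230) and (398,228), the blue-capped tube at (351,230), and the orange look-alike at (340,280). Next I'll measure the block.

```bash
cat > h.py <<'E'
from cell import env
import cv2,numpy as np
def ray(m,u,v,z):
    R=np.array(m["R"]);t=np.array(m["t"]);c=-R.T@t
    d=R.T@np.array([(u-m["cx"])/m["fx"],(v-m["cy"])/m["fy"],1]);return c+d*(z-c[2])/d[2]
def proj(m,X):
    p=np.array(m["R"])@np.array(X)+np.array(m["t"]);return np.array([m["cx"]+m["fx"]*p[0]/p[2],m["cy"]+m["fy"]*p[1]/p[2]])
E
python3 - <<'E'
from h import *
ims=[]
for n,(u0,v0,u1,v1) in (("top",(248,210,338,276)),("side",(272,175,368,277))):
    i=cv2.imread(f"pics/{n}0.png");m=env.camera_model(n);c=i[v0:v1,u0:u1]
    h=cv2.cvtColor(c,cv2.COLOR_BGR2HSV)
    mk=((h[:,:,2]>52)).astype(np.uint8)
    mk=cv2.morphologyEx(mk,cv2.MORPH_CLOSE,np.ones((9,9)))
    cs=max(cv2.findContours(mk,0,1)[0],key=cv2.contourArea)
    r=cv2.minAreaRect(cs) ; b=cv2.approxPolyDP(cv2.convexHull(cs),2.5,True)[:,0]
    print(n,b.tolist())
    print([np.round(ray(m,u+u0,v+v0,.045),4)[:2].tolist() for u,v in b])
    s=cv2.resize(c,None,fx=6,fy=6,interpolation=cv2.INTER_CUBIC)
    for k in range(0,90,10): cv2.putText(s,str(u0+k),(k*6,8),0,.3,(0,255,255));cv2.putText(s,str(v0+k),(0,k*6+3),0,.3,(0,255,255))
    cv2.imwrite(f"pics/crop_{n}.png",cv2.resize(s,(576,int(576*s.shape[0]/s.shape[1]))[:2])[:600])
E
```

```text
top [[71, 5], [84, 31], [24, 65], [17, 65], [6, 35]]
[[0.5522, -0.1039], [0.4871, -0.1335], [0.4067, 0.0173], [0.4069, 0.0345], [0.4801, 0.0605]]
side [[63, 5], [82, 14], [95, 26], [36, 101], [31, 101], [5, 77], [5, 69], [53, 12]]
[[0.5482, -0.1059], [0.5138, -0.1299], [0.4796, -0.1391], [0.3974, 0.0391], [0.4015, 0.0474], [0.4638, 0.0692], [0.478, 0.062], [0.5433, -0.0799]]
```

View pics/crop_top.png

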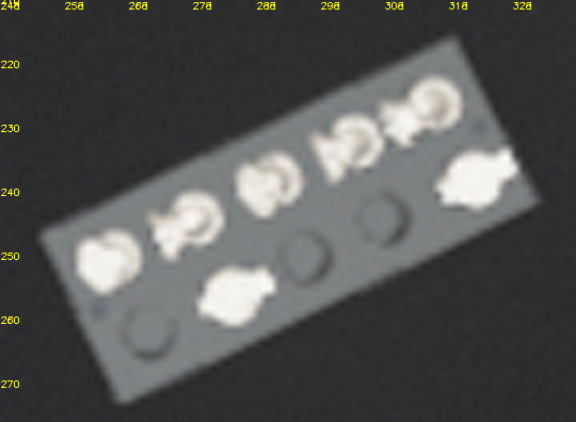

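View pics/crop_side.png

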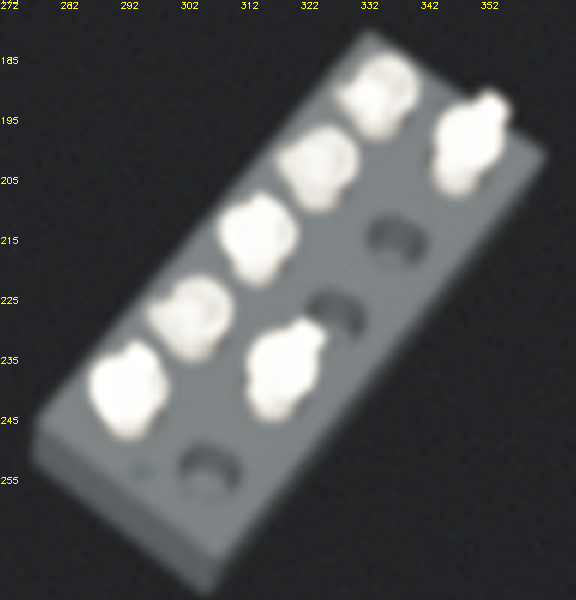

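The crops show both shut caps in the near row and the five open caps standing at the left (+y) side of each tube in the far row. Block top corners in the top camera, in full pixels, are (254.3,246.7), (319.1,215.6), (332.4,241.4) and (266.8,273). Next I'll fit the block pose and check how much room the obstacles leave.

Run:
```python
from h import *
t=env.camera_model("top");s=env.camera_model("side")
def corners(m,px):
    P=np.array([ray(m,u,v,.042)[:2] for u,v in px]);print(np.round(P,4).tolist())
    A,B,C,D=P # far+y, far-y, near-y, near+y
    y=(A-B)+(D-C);print("len",np.linalg.norm(A-B),np.linalg.norm(D-C),"wid",np.linalg.norm(A-D),np.linalg.norm(B-C),"centre",P.mean(0),"yaw",np.degrees(np.arctan2(-y[0],y[1])))
corners(t,[(254.3,246.7),(319.1,215.6),(332.4,241.4),(266.8,273)])
f=576/96
corners(s,[(272+37/f,175+422/f),(272+368/f,175+30/f),(272+547/f,175+155/f),(272+215/f,175+560/f)])
def tri(a,b):
    rows=[]
    for m,(u,v) in((t,a),(s,b)):
        P=np.hstack([m["R"],np.array(m["t"])[:,None]]);x=(u-m["cx"])/m["fx"];y=(v-m["cy"])/m["fy"]
        rows+=[x*P[2]-P[0],y*P[2]-P[1]]
    X=np.linalg.svd(rows)[2][-1];return np.round(X[:3]/X[3],3)
q=lambda *a:np.array(a)/1.5
for n,a,b in[("lampL top",q(315,216),q(265,207)),("bluecap",q(350,226),q(308,214)),("lampR",q(399,214),q(360,169)),("orange top",q(333,269),q(314,251)),("oran cap",q(438,219),q(402,172)),
 ("box farleft top",q(590,334),q(668,196)),("box right top",q(634,334),q(760,285)),("boxR near",q(663,460),q(735,318)),("whitebottle",q(651,218),q(617,80)),("basin corner",q(610,246),q(597,138)),("beaker",q(329,458),q(405,500)),]:print(n,tri(a,b))
print("cam",-np.array(t["R"]).T@t["t"])
# lamps via base on table
for a in[(325,246),(398,246),(357,246),(345,295)]:print(np.round(ray(t,a[0]/1.5,a[1]/1.5,0),3))
```

```text
[[0.4759, 0.0598], [0.551, -0.1046], [0.4861, -0.135], [0.4114, 0.0299]]
len 0.18075523997552934 0.18104788249969464 wid 0.07107564636354118 0.07166471144355838 centre [ 0.48109899 -0.03747124] yaw 24.453778403497605
[[0.4755, 0.0606], [0.5509, -0.1041], [0.4842, -0.1338], [0.411, 0.0317]]
len 0.1810962516514278 0.1809483050998245 wid 0.0706856268448204 0.07299221279525925 centre [ 0.4804232  -0.03639037] yaw 24.225813229586603
lampL top [0.708 0.156 0.158]
bluecap [0.703 0.106 0.113]
lampR [0.708 0.028 0.158]
orange top [0.625 0.127 0.159]
oran cap [ 0.715 -0.036  0.103]
box farleft top [ 0.504 -0.247  0.201]
box right top [ 0.473 -0.49  -0.131]
boxR near [ 0.342 -0.355  0.069]
whitebottle [ 0.702 -0.362  0.135]
basin corner [ 0.675 -0.332  0.056]
beaker [0.337 0.147 0.043]
cam [0.47808515 0.04551092 0.92617178]
[0.699 0.159 0.   ]
[0.696 0.028 0.   ]
[0.698 0.102 0.   ]
[0.609 0.124 0.   ]
```

>>> step_arm(
  moves=[
    {"dp": [0,0,-10],"dr": [0,0,-0.16],"fingers": 1},
    {"dp": [0,0,-20],"dr": [0,0,-0.16],"fingers": 1},
    {"dp": [0,0,-25],"dr": [0,0,-0.16],"fingers": 1},
    {"dp": [0,0,-25],"dr": [0,0,-0.16],"fingers": 1},
    {"dp": [0,0,-20],"dr": [0,0,-0.16],"fingers": 1},
  ],
  squeeze=10,
)

```text
time_s: 0.72
tool_pos: [0.2481, -0.6007, 0.3232]
tool_rot: [-180.0, -0.0, 68.6]
force: [0.4, 0.1, 1.0]
grip_width: 0.0451
grasp_force: 0.0
```

>>> step_arm(
  moves=[
    {"dp": [0,0,0],"dr": [0,0,-0.16],"fingers": 1},
    {"dp": [0,0,0],"dr": [0,0,-0.16],"fingers": 1},
    {"dp": [0,0,0],"dr": [0,0,-0.16],"fingers": 1},
    {"dp": [0,0,0],"dr": [0,0,-0.16],"fingers": 1},
    {"dp": [0,0,0],"dr": [0,0,-0.162],"fingers": 1},
  ],
)

```text
time_s: 1.35
tool_pos: [0.2481, -0.6005, 0.3219]
tool_rot: [180.0, -0.1, 114.5]
force: [0.6, 0.5, 0.4]
grip_width: 0.0015
grasp_force: 0.0
```

>>> step_arm(
  moves=[
    {"dp": [25,45,0],"dr": [0,0,0],"fingers": 1},
    {"dp": [25,45,0],"dr": [0,0,0],"fingers": 1},
    {"dp": [25,45,0],"dr": [0,0,0],"fingers": 1},
    {"dp": [25,45,0],"dr": [0,0,0],"fingers": 1},
    {"dp": [25,45,0],"dr": [0,0,0],"fingers": 1},
  ],
)

```text
time_s: 1.98
tool_pos: [0.4027, -0.3928, 0.3222]
tool_rot: [-180.0, -0.0, 114.2]
force: [0.2, -0.6, -0.9]
grip_width: 0.0004
grasp_force: 0.0
```

>>> step_arm(
  moves=[
    {"dp": [45,26,0],"dr": [0,0,0],"fingers": 1},
    {"dp": [45,26,0],"dr": [0,0,0],"fingers": 1},
    {"dp": [45,26,0],"dr": [0,0,0],"fingers": 1},
    {"dp": [45,26,0],"dr": [0,0,0],"fingers": 1},
    {"dp": [45,26,0],"dr": [0,0,0],"fingers": 1},
  ],
)

```text
time_s: 2.6
tool_pos: [0.428, -0.1341, 0.3222]
tool_rot: [-180.0, 0.0, 114.2]
force: [0.4, -0.3, 0.7]
grip_width: 0.0004
grasp_force: 0.0
```

>>> step_arm(
  moves=[
    {"dp": [45,26,20],"dr": [0,0,0],"fingers": 1},
    {"dp": [45,26,30],"dr": [0,0,0],"fingers": 1},
    {"dp": [45,26,30],"dr": [0,0,0],"fingers": 1},
    {"dp": [46,27,30],"dr": [0,0,0],"fingers": 1},
    {"dp": [0,0,30],"dr": [0,0,0],"fingers": 1},
  ],
)

```text
time_s: 3.22
tool_pos: [0.4493, 0.0771, 0.1819]
tool_rot: [179.9, -0.0, 114.7]
force: [0.4, -1.9, 0.9]
grip_width: 0.0004
grasp_force: 0.0
```

Run:
```python
from h import *
o=env.get_obs();p=o["tool_pos"];yaw=np.radians(24.35)
d=p[:2]-[.4808,-.037];print(p,o["tool_rot"],"block x,y",d@[np.cos(yaw),np.sin(yaw)],d@[-np.sin(yaw),np.cos(yaw)])
i=env.read_camera("wrist");cv2.imwrite("pics/w1.png",i[:,:,::-1])
m=env.camera_model("wrist")
R=np.array([[np.cos(yaw),-np.sin(yaw)],[np.sin(yaw),np.cos(yaw)]])
W=lambda x,y,z:np.append(R@[x,y]+[.4808,-.037],z)
for Y in(68,34,0,-34,-68):print(Y,proj(m,W(.016,Y/1000,.062)).round(1),proj(m,W(.016,Y/1000+.012,.09)).round(1))
```

```text
[0.4492796  0.07714085 0.18189375] [ 1.79929520e+02 -1.55324469e-02  1.14697291e+02] block x,y 0.01834489712975359 0.11698347471105729
68 [258.2 237.2] [258.4 237.5]
34 [258. 272.] [258.1 276. ]
0 [257.8 304.8] [257.9 312.1]
-34 [257.6 335.8] [257.7 346. ]
-68 [257.4 365.1] [257.5 377.8]
```

View pics/w1.png

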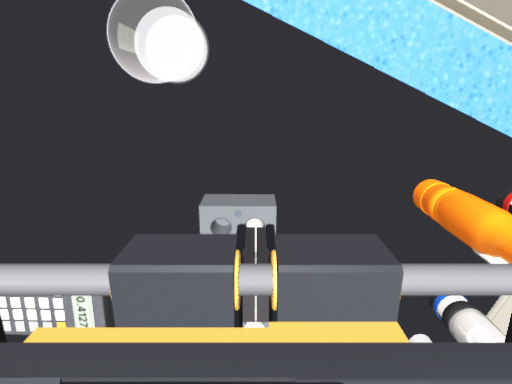

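The wrist picture shows the fingers shut in front of tube 1's rim at about (256,225), in line with the far row. The way down is clear. Now I'll descend on the +y side of cap 1.

>>> step_arm(
  moves=[
    {"dp": [0,-2,25],"dr": [0,0,0],"fingers": 1},
    {"dp": [0,0,30],"dr": [0,0,0],"fingers": 1},
    {"dp": [0,0,30],"dr": [0,0,0],"fingers": 1},
    {"dp": [0,0,19],"dr": [0,0,0],"fingers": 1},
    {"dp": [0,0,0],"dr": [0,0,0],"fingers": 1},
  ],
)

```text
time_s: 3.9
tool_pos: [0.4466, 0.0708, 0.0776]
tool_rot: [-179.8, -0.1, 114.2]
force: [0.4, -0.0, 0.7]
grip_width: 0.0008
grasp_force: 0.0
```

>>> step_arm(
  moves=[
    {"dp": [-8,0,0],"dr": [0,0,0],"fingers": 1},
    {"dp": [-8,0,0],"dr": [0,0,0],"fingers": 1},
    {"dp": [-8,0,0],"dr": [0,0,0],"fingers": 1},
    {"dp": [-8,0,0],"dr": [0,0,0],"fingers": 1},
    {"dp": [-8,0,0],"dr": [0,0,0],"fingers": 1},
  ],
)

```text
time_s: 4.53
tool_pos: [0.4643, 0.0349, 0.0786]
tool_rot: [-180.0, -0.0, 114.2]
force: [-0.7, 1.6, -0.1]
grip_width: 0.0006
grasp_force: 0.7
```

>>> step_arm(
  moves=[
    {"dp": [-3,0.5,2],"dr": [0,0,0],"fingers": 1},
    {"dp": [-3,0.5,2],"dr": [0,0,0],"fingers": 1},
    {"dp": [-3,0,2],"dr": [0,0,0],"fingers": 1},
    {"dp": [-2,0,2],"dr": [0,0,0],"fingers": 1},
    {"dp": [0,0,2],"dr": [0,0,0],"fingers": 1},
  ],
)

```text
time_s: 5.15
tool_pos: [0.4699, 0.0256, 0.0687]
tool_rot: [180.0, 0.0, 114.2]
force: [-1.3, 1.9, 4.1]
grip_width: 0.0001
grasp_force: 2.5
```

>>> step_arm(
  moves=[
    {"dp": [0,0,1],"dr": [0,0,0],"fingers": 1},
    {"dp": [0,0,1],"dr": [0,0,0],"fingers": 1},
    {"dp": [0,0,0.5],"dr": [0,0,0],"fingers": 1},
    {"dp": [0,0,0.5],"dr": [0,0,0],"fingers": 1},
    {"dp": [0,0,0],"dr": [0,0,0],"fingers": 1},
  ],
)

```text
time_s: 5.78
tool_pos: [0.47, 0.0256, 0.0663]
tool_rot: [180.0, 0.0, 114.2]
force: [-3.4, 2.5, 9.7]
grip_width: 0.0004
grasp_force: 6.0
```

>>> step_arm(
  moves=[
    {"dp": [0,0,0.5],"dr": [0,0,0],"fingers": 1},
    {"dp": [0,0,0.5],"dr": [0,0,0],"fingers": 1},
    {"dp": [0,0,0],"dr": [0,0,0],"fingers": 1},
    {"dp": [0,0,-3],"dr": [0,0,0],"fingers": 1},
    {"dp": [0,0,-9],"dr": [0,0,0],"fingers": 1},
  ],
)

```text
time_s: 6.4
tool_pos: [0.4688, 0.0249, 0.076]
tool_rot: [-179.9, -0.0, 114.2]
force: [-0.6, 0.1, -0.2]
grip_width: 0.0005
grasp_force: 0.3
```

Run:
```python
from h import *
b=env.read_camera("side");a=env.read_camera("top")
f=lambda i:cv2.resize(i,(400,400),interpolation=cv2.INTER_CUBIC)
cv2.imwrite("pics/c1.png",np.hstack([f(b[170:280,270:380]),f(a[190:290,240:340])])[:,:,::-1])
```

```text
(no output)
```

View pics/c1.png

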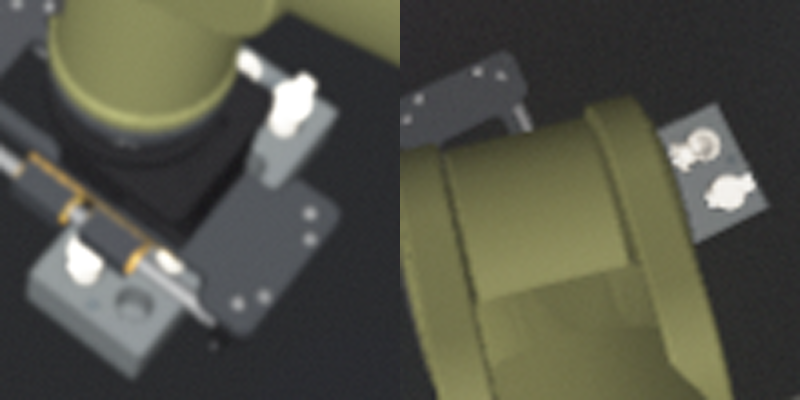

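The gripper hides the caps from both cameras, so I'll use the forces as the guide and inspect them all at the end. Going on to cap 2.

>>> step_arm(
  moves=[
    {"dp": [-5,0.5,-2],"dr": [0,0,0],"fingers": 1},
    {"dp": [-6,0.5,0],"dr": [0,0,0],"fingers": 1},
    {"dp": [-6,0,0],"dr": [0,0,0],"fingers": 1},
    {"dp": [-6,0,0],"dr": [0,0,0],"fingers": 1},
    {"dp": [-2,0,1],"dr": [0,0,0],"fingers": 1},
  ],
)

```text
time_s: 7.12
tool_pos: [0.4814, 0.0024, 0.0776]
tool_rot: [180.0, 0.0, 114.2]
force: [-0.7, 0.7, 0.8]
grip_width: 0.0003
grasp_force: 0.7
```

>>> step_arm(
  moves=[
    {"dp": [-3,0,2],"dr": [0,0,0],"fingers": 1},
    {"dp": [-3,0,2],"dr": [0,0,0],"fingers": 1},
    {"dp": [-3,0,2],"dr": [0,0,0],"fingers": 1},
    {"dp": [0,0,2],"dr": [0,0,0],"fingers": 1},
    {"dp": [0,0,1],"dr": [0,0,0],"fingers": 1},
  ],
)

```text
time_s: 7.75
tool_pos: [0.4849, -0.006, 0.0686]
tool_rot: [180.0, 0.1, 114.2]
force: [0.8, -1.1, 2.2]
grip_width: 0.0007
grasp_force: 0.9
```

>>> step_arm(
  moves=[
    {"dp": [0,0,1],"dr": [0,0,0],"fingers": 1},
    {"dp": [0,0,1],"dr": [0,0,0],"fingers": 1},
    {"dp": [0,0,1],"dr": [0,0,0],"fingers": 1},
    {"dp": [0,0,0.5],"dr": [0,0,0],"fingers": 1},
    {"dp": [0,0,0],"dr": [0,0,0],"fingers": 1},
  ],
)

```text
time_s: 8.38
tool_pos: [0.4849, -0.0055, 0.0662]
tool_rot: [-180.0, 0.1, 114.2]
force: [-1.8, -1.7, 11.9]
grip_width: 0.0004
grasp_force: 5.9
```

>>> step_arm(
  moves=[
    {"dp": [0,0,0.5],"dr": [0,0,0],"fingers": 1},
    {"dp": [0,0,0.5],"dr": [0,0,0],"fingers": 1},
    {"dp": [0,0,0],"dr": [0,0,0],"fingers": 1},
    {"dp": [0,0,-4],"dr": [0,0,0],"fingers": 1},
    {"dp": [0,0,-10],"dr": [0,0,0],"fingers": 1},
  ],
)

```text
time_s: 9.0
tool_pos: [0.4836, -0.0048, 0.0777]
tool_rot: [-179.9, -0.1, 114.3]
force: [-0.9, 0.4, 0.1]
grip_width: 0.0007
grasp_force: 0.0
```

>>> step_arm(
  moves=[
    {"dp": [-5,0,0],"dr": [0,0,0],"fingers": 1},
    {"dp": [-6,0,0],"dr": [0,0,0],"fingers": 1},
    {"dp": [-6,0,0],"dr": [0,0,0],"fingers": 1},
    {"dp": [-5,0,0],"dr": [0,0,0],"fingers": 1},
    {"dp": [-2,0,1],"dr": [0,0,0],"fingers": 1},
  ],
)

```text
time_s: 9.62
tool_pos: [0.4946, -0.0275, 0.0769]
tool_rot: [180.0, -0.0, 114.2]
force: [-0.3, 1.8, 1.4]
grip_width: 0.0008
grasp_force: 0.7
```

>>> step_arm(
  moves=[
    {"dp": [-3,0,2],"dr": [0,0,0],"fingers": 1},
    {"dp": [-3,0,2],"dr": [0,0,0],"fingers": 1},
    {"dp": [-3,0,2],"dr": [0,0,0],"fingers": 1},
    {"dp": [0,0,2],"dr": [0,0,0],"fingers": 1},
    {"dp": [0,0,1],"dr": [0,0,0],"fingers": 1},
  ],
)

```text
time_s: 10.25
tool_pos: [0.4985, -0.036, 0.0682]
tool_rot: [180.0, 0.1, 114.2]
force: [0.1, -1.8, 1.4]
grip_width: 0.0004
grasp_force: 1.0
```

>>> step_arm(
  moves=[
    {"dp": [0,0,1],"dr": [0,0,0],"fingers": 1},
    {"dp": [0,0,1],"dr": [0,0,0],"fingers": 1},
    {"dp": [0,0,1],"dr": [0,0,0],"fingers": 1},
    {"dp": [0,0,0.5],"dr": [0,0,0],"fingers": 1},
    {"dp": [0,0,0],"dr": [0,0,0],"fingers": 1},
  ],
)

```text
time_s: 10.88
tool_pos: [0.4986, -0.0359, 0.0662]
tool_rot: [-180.0, 0.1, 114.2]
force: [-4.0, -0.9, 14.6]
grip_width: 0.0006
grasp_force: 7.3
```

>>> step_arm(
  moves=[
    {"dp": [0,0,0.5],"dr": [0,0,0],"fingers": 1},
    {"dp": [0,0,0.5],"dr": [0,0,0],"fingers": 1},
    {"dp": [0,0,0],"dr": [0,0,0],"fingers": 1},
    {"dp": [0,0,-4],"dr": [0,0,0],"fingers": 1},
    {"dp": [0,0,-10],"dr": [0,0,0],"fingers": 1},
  ],
)

```text
time_s: 11.5
tool_pos: [0.4972, -0.0349, 0.0771]
tool_rot: [-179.9, -0.1, 114.3]
force: [-0.1, 0.5, -0.5]
grip_width: 0.0004
grasp_force: 0.0
```

>>> step_arm(
  moves=[
    {"dp": [-5,0,0],"dr": [0,0,0],"fingers": 1},
    {"dp": [-6,0,0],"dr": [0,0,0],"fingers": 1},
    {"dp": [-6,0,0],"dr": [0,0,0],"fingers": 1},
    {"dp": [-5,0,0],"dr": [0,0,0],"fingers": 1},
    {"dp": [-3,0,1],"dr": [0,0,0],"fingers": 1},
  ],
)

```text
time_s: 12.12
tool_pos: [0.5085, -0.0586, 0.0763]
tool_rot: [-180.0, -0.0, 114.2]
force: [-0.1, 1.5, 0.5]
grip_width: 0.0004
grasp_force: 0.7
```

>>> step_arm(
  moves=[
    {"dp": [-3,0,2],"dr": [0,0,0],"fingers": 1},
    {"dp": [-3,0,2],"dr": [0,0,0],"fingers": 1},
    {"dp": [-3,0,2],"dr": [0,0,0],"fingers": 1},
    {"dp": [0,0,2],"dr": [0,0,0],"fingers": 1},
    {"dp": [0,0,1],"dr": [0,0,0],"fingers": 1},
  ],
)

```text
time_s: 12.75
tool_pos: [0.5125, -0.0669, 0.0677]
tool_rot: [180.0, 0.1, 114.2]
force: [-0.8, -0.2, 2.3]
grip_width: 0.0006
grasp_force: 1.7
```

>>> step_arm(
  moves=[
    {"dp": [0,0,1],"dr": [0,0,0],"fingers": 1},
    {"dp": [0,0,1],"dr": [0,0,0],"fingers": 1},
    {"dp": [0,0,1],"dr": [0,0,0],"fingers": 1},
    {"dp": [0,0,0],"dr": [0,0,0],"fingers": 1},
    {"dp": [0,0,0],"dr": [0,0,0],"fingers": 1},
  ],
)

```text
time_s: 13.38
tool_pos: [0.5126, -0.0669, 0.0662]
tool_rot: [-180.0, 0.1, 114.2]
force: [-4.6, 0.1, 15.5]
grip_width: 0.0002
grasp_force: 8.3
```

>>> step_arm(
  moves=[
    {"dp": [0,0,0.5],"dr": [0,0,0],"fingers": 1},
    {"dp": [0,0,0.5],"dr": [0,0,0],"fingers": 1},
    {"dp": [0,0,0],"dr": [0,0,0],"fingers": 1},
    {"dp": [0,0,-4],"dr": [0,0,0],"fingers": 1},
    {"dp": [0,0,-10],"dr": [0,0,0],"fingers": 1},
  ],
)

```text
time_s: 14.0
tool_pos: [0.5112, -0.0665, 0.0771]
tool_rot: [-179.9, -0.1, 114.2]
force: [-0.1, 0.1, 0.1]
grip_width: 0.0002
grasp_force: 0.0
```

>>> step_arm(
  moves=[
    {"dp": [-5,0,0],"dr": [0,0,0],"fingers": 1},
    {"dp": [-6,0,0],"dr": [0,0,0],"fingers": 1},
    {"dp": [-6,0,0],"dr": [0,0,0],"fingers": 1},
    {"dp": [-5,0,0],"dr": [0,0,0],"fingers": 1},
    {"dp": [-2,0,1],"dr": [0,0,0],"fingers": 1},
  ],
)

```text
time_s: 14.62
tool_pos: [0.522, -0.0888, 0.0764]
tool_rot: [-180.0, -0.0, 114.2]
force: [-0.4, 0.7, 1.0]
grip_width: 0.0003
grasp_force: 0.7
```

>>> step_arm(
  moves=[
    {"dp": [-3,0,2],"dr": [0,0,0],"fingers": 1},
    {"dp": [-3,0,2],"dr": [0,0,0],"fingers": 1},
    {"dp": [-4,0,2],"dr": [0,0,0],"fingers": 1},
    {"dp": [0,0,2],"dr": [0,0,0],"fingers": 1},
    {"dp": [0,0,1],"dr": [0,0,0],"fingers": 1},
  ],
)

```text
time_s: 15.25
tool_pos: [0.5264, -0.0983, 0.0677]
tool_rot: [180.0, 0.1, 114.2]
force: [-0.1, -1.2, 1.0]
grip_width: 0.0008
grasp_force: 0.9
```

>>> step_arm(
  moves=[
    {"dp": [0,0,1],"dr": [0,0,0],"fingers": 1},
    {"dp": [0,0,1],"dr": [0,0,0],"fingers": 1},
    {"dp": [0,0,1],"dr": [0,0,0],"fingers": 1},
    {"dp": [0,0,0],"dr": [0,0,0],"fingers": 1},
    {"dp": [0,0,0],"dr": [0,0,0],"fingers": 1},
  ],
)

```text
time_s: 15.88
tool_pos: [0.5265, -0.0979, 0.0662]
tool_rot: [-180.0, 0.1, 114.2]
force: [-2.1, -1.2, 12.9]
grip_width: 0.0005
grasp_force: 6.4
```

>>> step_arm(
  moves=[
    {"dp": [0,0,0.5],"dr": [0,0,0],"fingers": 1},
    {"dp": [0,0,0.5],"dr": [0,0,0],"fingers": 1},
    {"dp": [0,0,0],"dr": [0,0,0],"fingers": 1},
    {"dp": [0,0,-4],"dr": [0,0,0],"fingers": 1},
    {"dp": [0,0,-20],"dr": [0,0,0],"fingers": 1},
  ],
)

```text
time_s: 16.5
tool_pos: [0.5245, -0.0967, 0.0868]
tool_rot: [-179.9, -0.2, 114.3]
force: [-0.0, 0.6, -0.9]
grip_width: 0.0003
grasp_force: 0.0
```

>>> step_arm(
  moves=[
    {"dp": [0,0,-40],"dr": [0,0,0],"fingers": 1},
    {"dp": [0,0,-50],"dr": [0,0,0],"fingers": 1},
    {"dp": [0,0,-50],"dr": [0,0,0],"fingers": 1},
    {"dp": [0,0,-50],"dr": [0,0,0],"fingers": 1},
    {"dp": [0,0,-40],"dr": [0,0,0],"fingers": 1},
  ],
)

```text
time_s: 17.12
tool_pos: [0.5261, -0.0966, 0.3205]
tool_rot: [179.9, 0.1, 114.3]
force: [0.3, 0.4, 0.3]
grip_width: 0.0005
grasp_force: 0.0
```

>>> step_arm(
  moves=[
    {"dp": [-50,-20,0],"dr": [0,0,0],"fingers": 1},
    {"dp": [-50,-20,0],"dr": [0,0,0],"fingers": 1},
    {"dp": [-50,-20,0],"dr": [0,0,0],"fingers": 1},
    {"dp": [-50,-20,0],"dr": [0,0,0],"fingers": 1},
    {"dp": [-50,-20,0],"dr": [0,0,0],"fingers": 1},
  ],
)

```text
time_s: 17.75
tool_pos: [0.5373, -0.3675, 0.3185]
tool_rot: [180.0, 0.0, 114.3]
force: [-0.5, 0.5, 0.2]
grip_width: 0.0005
grasp_force: 0.0
```

Run:
```python
from h import *
b=env.read_camera("side");a=env.read_camera("top")
f=lambda i:cv2.resize(i,(400,400),interpolation=cv2.INTER_CUBIC)
cv2.imwrite("pics/c2.png",np.hstack([f(b[170:280,270:380]),f(a[200:290,248:338])])[:,:,::-1])
```

```text
(no output)
```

View pics/c2.png

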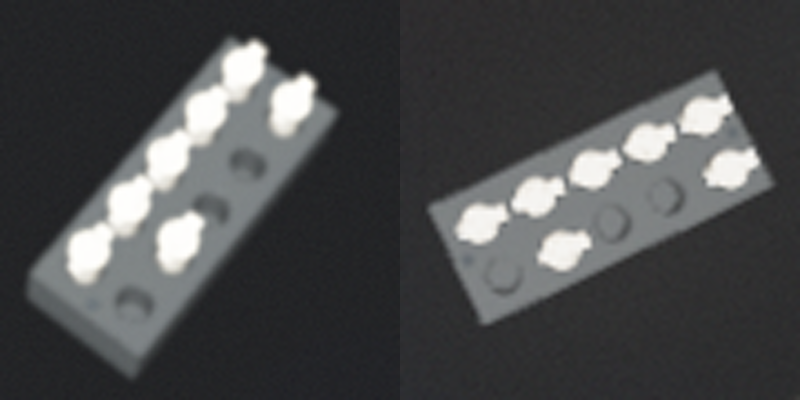

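Both views show all five far-row caps lying flat like the two reference caps, with tabs toward -y. The block's corner is still at about (254.7,246.6), so it hasn't moved.

```bash
python3 -c "
from cell import env
print(env.sign_off())"
```

```text
the job is handed in; nothing more can be done
None
```

All five far-row caps are folded over and pressed shut, the block stayed where it was, the arm never went near the lamps or the blue-capped tube, and the job was handed in at about 18 s of the 48 s allowed.

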